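Load the whistle and hang the open peg tray on the pegboard

ROBOT

A 6-joint arm with a two-finger parallel gripper is mounted at the origin on the work surface. World frame = base frame: x ahead of the robot, y to its left, z up, the work surface at z = 0. Lengths are in m, angles in degrees, forces in N, time in s.
With the tool pointing down it reaches from about 0.4 to 0.825 m from the base axis. Payload 7 kg.
Tool frame: the origin (TCP) lies between the finger pads; the fingertips stand 19 mm ahead of it and the grasp point (between the pads) is the TCP; z points along the fingers, y is the line along which they close (so a half turn about z gives the same grasp; the last joint's range is limited). The gripper opens to 88 mm and grips with 3 to 60 N. Pads are 19 mm wide; open, the fingers measure 130 mm over their backs; the gripper's body (78 mm by 193 mm) begins 47 mm behind the grasp point.
Start: joints at [85.892, 20.546, 0.682, 0, -70.136, -16.507], TCP at [0.238, 0.632, 0.246] pointing down, gripper open.
Joint ranges: [-176.03, 176.03], [-82.01, 121.73], [-58.28, 71.71], [-173.87, 95.51], [-174.79, -0.11], [-173.66, 173.66]. Speed limits (degrees/s): [136.94, 136.94, 172.46, 180, 180, 180].

INTERFACE

Orientations are given as [roll, pitch, yaw] about the fixed x, y, z axes, in that order (R = Rz(yaw) Ry(pitch) Rx(roll)).
In Python, from plant import get_obs, snapshot, close_job, spot_in, spot_point gives the robot as it stands.
- The arm moves only by the tool play_rows, never from a script. Its argument "plan" is a list of rows, each a list of 6 numbers: the shift along the tool's x, y, z in cm, then the turn, a rotation vector about the tool's x, y, z in degrees. A call has 1 to 20 rows; each row shifts and turns the commanded pose from where the row before left it, along the tool's axes as they then stand; what a row does not reach is not made up. A row lasts 1/12 s, in which the tool goes at most 41.7 mm and 7.16 degrees, less where a joint would pass 70% of its speed; a pose out of reach is approached as far as the arm can. A call is refused whole if a number of a shift passes 4.17 or a number of a turn 7.16, either way. A call with a gripper value outside its range is refused whole. "grip" is the finger opening in cm, from 0 to 8.76, set as the call begins (left out, the last holds). The fingers move at their own pace and stop on an object; the grip force is fixed at half the most. Time passes only in rows, so rows that do not move let the fingers close. It gives the time, the measured TCP pose, the force, the opening and the grip force at its end, in the units of the state.
- get_obs(): the state, without advancing time (a new reading comes with each control period).
- snapshot(name): name is "scene" or "top" or "wrist"; returns a dict with "frame" (384x512x3 uint8, red, green, blue), "fx", "fy", "cx", "cy" (pixels), "k1" (the pictures are not rectified: a ray, as slopes to the right and down, at radius r is drawn at 1 + k1 r^2 times it, then the intrinsics apply), "position" and "attitude" of the camera in the world. Camera axes: x right, y down, z forward; pixel columns grow to the right and rows downward; lengths in m; the calibration is good to about 2 mm. A picture is of the moment at which its call begins. There is no depth.
- close_job(): hands the job in; it is judged then, once.
Trained networks look in the newest picture that a camera, given by its name, has taken for a name from the list of things; names that differ only in an ending like _2 or _b are one class to them, and where a whole thing is asked for, a point or a joint stands for the part that bears it (a point fixed in the world has none). Each returns a list of dicts, best first, with "score" (0 to 1); they miss things now and then, are a little off and sometimes report something else, mostly with a low value. They report only what shows in the picture. A call takes as long as a camera call. They do not tell look-alikes from the thing itself.
- spot_in(camera, thing): "position" ([x, y, z] in m, in world coordinates, good to about 4 mm: the middle of the surface that is visible of it).
- spot_point(camera, thing): "position" ([x, y, z] in m, in world coordinates, good to about 4 mm: a listed point, or the origin of a listed thing).
The state is a dict: "clock": time; "joint_pos": joint angles; "qvel": joint speeds; "tau": joint torques, N m; "tool_pos": TCP position; "orientation": TCP orientation; "force": force on the tool from outside, world axes, zero at the start; "moment": the same for the moment, N m; "opening": finger opening in m; "gripper_force": force on a finger pad.
Only numpy, scipy, OpenCV 4.12 (cv2) and the standard library are available. Lean on these libraries where they do the work, as an engineer would, in place of code of your own. Each camera call takes 0.05 s, during which the arm holds its last target. There are 200 camera calls.

TASK

Put the green whistle into the yellow tray of loose spare pegs while the tray still stands on the table. Then lift the tray by its fin, carry it level so that nothing falls out, and lower it onto the pegboard bracket so that both of its sockets drop fully over the two upright brass pintles before you let go. Leave the brush, tin, spray can and spoon rest where they are.

Things in the scene. Friction and masses are not known exactly. Their poses are not given: they have to be found in the camera images.
- tray_fin (a point): Grip point of the tray's dark wooden fin, which rises from the middle of the tray floor: 12 mm thick along the tray's x, 44 mm long along its y, its top 82 mm above the tray's underside. Point: middle of the fin, 67 mm above the tray's underside. Axes are the tray's: +x to its back (the side with the two steel sockets), y along its length, z up
- tray_floor (a point): Centre of the inner floor of the open yellow tray, 4 mm above its underside, 63 mm straight below the fin's grip point; axes as the fin. Tray 100 mm (x) by 160 mm (y), 26 mm high, walls and floor 4 mm thick, about 0.3 kg, loose, standing level on the table at the start
- socket_left (a point): Centre of the lower mouth of the tray's left socket (tray +y side), level with the tray's underside. The two sockets are steel blocks on the outside of the back wall, 24 mm (x) by 28 mm (y), 20 mm high, each with an upright round through hole 13 mm wide; hole centres 61 mm behind (+x) the tray's centre, 45 mm to either side
- socket_right (a point): The same for the right socket (tray -y side)
- pintle_left (a point): Foot of the left brass pintle, on top of its bracket arm. Pintle upright, fixed, 8 mm thick, 30 mm tall, top 9 mm tapering to 3 mm, axis 22 mm in front of the board. Axes: x square into the board, y along it to the left as one faces it, z up. When hung, the tray's left socket is over this pintle and the tray's x lies along this x
- pintle_right (a point): Foot of the right pintle, same form, 90 mm from the left along -y. The bracket, fixed to the pegboard, is two level flat dark steel arms 14 mm wide and 90 mm apart that stand 122 mm out of the board, one pintle on each; the hung tray's underside rests on the arms
- board: White perforated steel pegboard, fixed, upright, 540 mm long (its y), top 270 mm above the table, front to its own -x. Origin: mid-length, on the front face, table height. A fixed bamboo ledge 18 mm high along its foot reaches 115 mm out. Three fixed plastic pegs (orange, blue, yellow) reach 60 mm out of it above the bracket's height, 110 mm or more to either side of the bracket's middle
- whistle_mid (a point): Green plastic whistle lying on its side on the table: round barrel 26 mm in diameter, 20 mm high (axis upright); a mouthpiece 11 mm wide, 20 mm high runs along +x to 39 mm from this point, flush with the barrel's +y side. Point: centre of the barrel, half-way up. The barrel can be gripped along its y (26 mm)
- spare1_mid (a point): Red spare plastic peg lying loose in the tray, 42 mm long along its x, collars 16 mm in diameter; point at its middle, on its axis. It can roll
- spare2_mid (a point): Blue spare plastic peg loose in the tray, same form
- spare3_mid (a point): Orange spare plastic peg loose in the tray, same form
- brush_mid (a point): Bystander: wooden shoe brush, bristles down, loose on the table, 145 mm (x) by 46 mm, 46 mm high; point at its centre, half-way up
- tin_mid (a point): Bystander: green and steel mosquito coil tin with screw lid, loose on the table, 116 mm in diameter, 37 mm high; point at its centre, half-way up
- spray_mid (a point): Bystander: blue spray can with white cap standing loose on the table between the tray and the board, 52 mm in diameter, 190 mm high; point at its centre, half-way up
- spoon_rest_mid (a point): Bystander: stainless spoon rest lying on the bamboo ledge below the bracket, a round dish 92 mm in diameter and 16 mm high with a tongue that reaches 109 mm from the dish's centre along its +y; point at the dish's centre, half-way up
There are look-alikes about, which are no part of the job. Of the things that look like the part that bears whistle_mid, the smaller one is meant. There is more than one size of the part that bears tray_fin; the job needs the larger.

How it is judged:
By the outcome, as a careful person would: the job done as asked, in the order asked, and still so for the second after the job is handed in, with the robot touching nothing.
It also fails if it takes over 72 s, if anything falls off the work surface, if the arm or the gripper's body presses on something with over 40 N, if the wrist force passes 120 N, or if a joint passes its speed limit or range.

## Working session

There is one attempt and no reset: what is moved stays moved. The work goes in short steps, Python scripts to look and compute and a tool call to move; the robot and the scene stay as the last step left them, time stands still between calls to the robot, and variables do not carry over. Pictures are saved under pics/ and viewed, at most 10 in all, crops included, and the job is handed in when it is done.

Besides the shell and the picture viewer there is one more tool, called after "Call:" in YAML: its name, and indented under it one key for each argument. play_rows: Moves the arm, as the interface text tells. Its arguments: {"type":"object","properties":{"plan":{"type":"array","items":{"type":"array","items":{"type":"number"}}},"grip":{"type":"number"}},"required":["plan"]}

```bash
ls; mkdir -p pics
python3 - <<'E'
from plant import *
import cv2,numpy as np
o=get_obs();print(o['tool_pos'],o['orientation'],o['clock'],o['opening'])
for c in ("scene","top"):
    s=snapshot(c);cv2.imwrite(f"pics/{c}0.png",cv2.resize(s["frame"][:,:,::-1],(800,600)))
    print(c,s["position"],s["attitude"],s["fx"],s["k1"])
    for t in ("tray_fin","tray_floor","socket_left","socket_right","pintle_left","pintle_right","board","whistle_mid","spare1_mid","brush_mid","tin_mid","spray_mid","spoon_rest_mid"):
        print(t,[(np.round(d["position"],3).tolist(),round(d["score"],2)) for d in spot_point(c,t)[:4]])
E
```

```text
pics
[0.2375377  0.63132973 0.24461951] [ 1.79904837e+02 -9.28982378e-03 -2.06224962e+01] 0.0 0.0875070558158142
scene [ 0.94571343 -0.46231233  0.93594696] [-140.66936666    0.65914797   37.73539622] 463.13680805352345 0.007556366903849976
tray_fin [([0.535, 0.043, 0.051], 0.78), ([0.564, -0.076, -0.001], 0.74), ([0.522, -0.139, 0.067], 0.65), ([0.537, 0.423, -0.0], 0.45)]
tray_floor [([0.522, -0.135, 0.003], 0.82), ([0.528, 0.043, 0.004], 0.57), ([0.475, -0.119, 0.01], 0.47), ([0.573, -0.16, 0.01], 0.41)]
socket_left [([0.535, -0.01, -0.005], 0.91), ([0.478, -0.081, -0.006], 0.76)]
socket_right [([0.476, 0.016, 0.001], 0.94), ([0.562, -0.076, -0.001], 0.76)]
pintle_left [([0.444, 0.39, 0.111], 0.77)]
pintle_right [([0.536, 0.401, 0.109], 0.73)]
board [([0.537, 0.423, 0.0], 0.66)]
whistle_mid [([0.532, -0.252, 0.012], 0.8), ([0.605, -0.278, 0.015], 0.72)]
spare1_mid [([0.573, -0.163, 0.008], 0.65)]
brush_mid [([0.7, -0.107, 0.021], 0.82), ([0.442, 0.392, 0.111], 0.17)]
tin_mid [([0.349, -0.163, 0.014], 0.88), ([0.574, -0.162, 0.007], 0.36)]
spray_mid [([0.438, 0.169, 0.097], 0.82)]

[... 305 characters left out ...]
0], 0.59)]
socket_left [([0.538, -0.01, -0.002], 0.85)]
socket_right [([0.479, 0.019, 0.002], 0.91), ([0.57, -0.078, 0.002], 0.79)]
pintle_left [([0.449, 0.39, 0.108], 0.65), ([0.352, -0.168, 0.017], 0.5)]
pintle_right [([0.536, 0.402, 0.108], 0.71), ([0.57, -0.161, 0.01], 0.48)]
board [([0.534, 0.423, -0.0], 0.96)]
whistle_mid [([0.601, -0.272, 0.015], 0.7), ([0.532, -0.248, 0.008], 0.66)]
spare1_mid [([0.569, -0.16, 0.011], 0.45)]
brush_mid [([0.698, -0.11, 0.028], 0.91)]
tin_mid [([0.352, -0.166, 0.018], 0.65)]
spray_mid [([0.436, 0.165, 0.09], 0.81), ([0.549, 0.362, 0.026], 0.42), ([0.564, -0.105, 0.014], 0.28)]
spoon_rest_mid [([0.52, -0.141, 0.067], 0.66), ([0.548, 0.363, 0.026], 0.6)]
```

View pics/scene0.png

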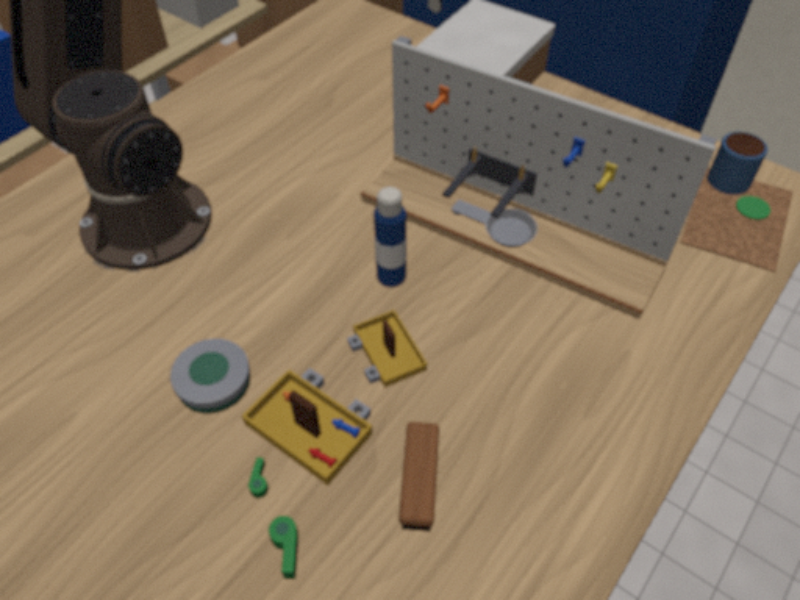

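View pics/top0.png

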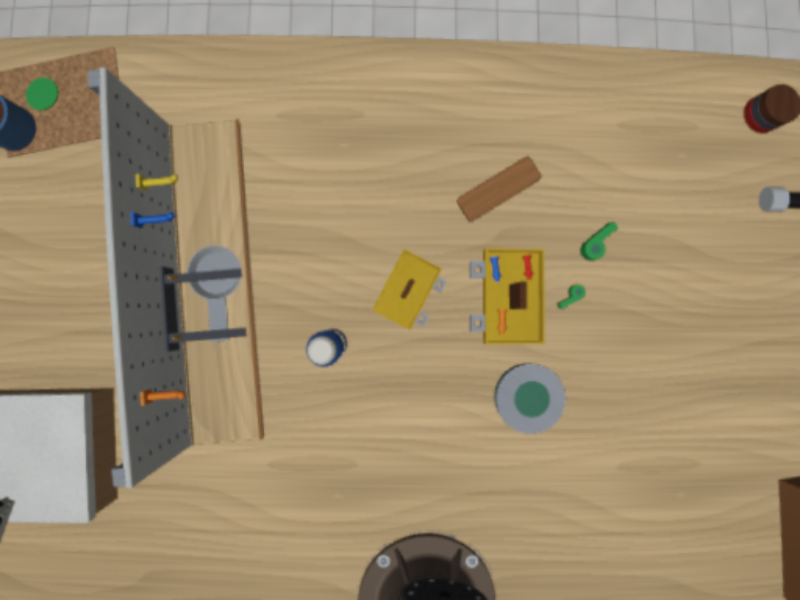

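The scene picture shows:
- **Whistles:** the small one is at (258,482) and the large one at (284,545). I take the small one.
- **Trays:** the large one, with the pegs in it, is at (307,425). The small empty one is at (390,347). I take the large one.
- **Bracket:** the arms are at (460,180) and (510,195).
- **Other green thing:** there is also a green disc at (753,207), which is not part of the job.

In the top picture, the chosen whistle is at (575,295) and the chosen tray at (513,296).

I'll fly over there and check the choice from close by.

Call:
play_rows:
  plan:
    - [0,0,-4,0,0,0]
    - [0,0,-4,0,0,0]
    - [0,0,-4,0,0,0]
    - [2.6,2.2,0,0,0,0]
    - [2.6,2.2,0,0,0,0]
    - [2.6,2.2,0,0,0,0]
    - [2.6,2.2,0,0,0,0]
    - [2.6,2.2,0,0,0,0]
    - [2.6,2.2,0,0,0,0]
    - [2.6,2.2,0,0,0,0]
    - [2.6,2.2,0,0,0,0]
    - [2.6,2.2,0,0,0,0]
    - [2.6,2.2,0,0,0,0]
    - [2.6,2.2,0,0,0,0]
  grip: 5

```text
clock: 2.57
tool_pos: [0.4206, 0.3029, 0.366]
orientation: [-180.0, -0.0, -20.6]
force: [0.2, 0.8, -0.5]
opening: 0.0498
gripper_force: 0.0
```

Call:
play_rows:
  plan:
    - [1.85,3,0,0,0,0]
    - [1.85,3,0,0,0,0]
    - [1.85,3,0,0,0,0]
    - [1.85,3,0,0,0,0]
    - [1.85,3,0,0,0,0]
    - [1.85,3,0,0,0,0]
    - [1.85,3,0,0,0,0]
    - [1.85,3,0,0,0,0]
    - [1.85,3,0,0,0,0]
    - [1.85,3,1,0,0,0]
    - [1.85,3,2,0,0,0]
    - [1.85,3,2,0,0,0]
    - [1.85,3,2,0,0,0]
    - [1.85,3,2,0,0,0]
    - [1.85,3,2,0,0,0]
    - [1.85,3,2,0,0,0]
    - [0,0,0,0,0,0]
    - [0,0,0,0,0,0]

```text
clock: 4.07
tool_pos: [0.5273, -0.2505, 0.2335]
orientation: [179.9, 0.2, -20.8]
force: [-0.8, 0.8, -0.4]
opening: 0.0499
gripper_force: 0.0
```

Run:
```python
from plant import *
import cv2,numpy as np
o=get_obs();print(o['tool_pos'],o['orientation'],o['clock'],o['opening'],o['joint_pos'])
a=snapshot("wrist")["frame"];
for t in ("whistle_mid","tray_fin","tray_floor","socket_left","socket_right"):
    print(t,[(np.round(d["position"],3).tolist(),round(d["score"],2)) for d in spot_point("wrist",t)[:4]])
b=snapshot("top")["frame"]
cv2.imwrite("pics/1.png",np.hstack([cv2.resize(x[:,:,::-1],(400,300)) for x in (a,b)]).repeat(1,0))
cv2.imwrite("pics/1w.png",cv2.resize(a[:,:,::-1],(800,600)))
```

```text
[ 0.52726787 -0.2505326   0.23352516] [179.94936504   0.21453577 -20.80478375] 4.0667 0.04987944925389064 [-6.23675796e+00  1.26135956e+01 -1.20288929e+01 -5.44176362e-03
 -6.55778862e+01  7.54343285e+01]
whistle_mid [([0.608, -0.276, 0.014], 0.82)]
tray_fin [([0.531, 0.04, 0.05], 0.93), ([0.523, -0.136, 0.067], 0.61)]
tray_floor [([0.518, -0.137, 0.0], 0.61)]
socket_left []
socket_right []
```

View pics/1.png

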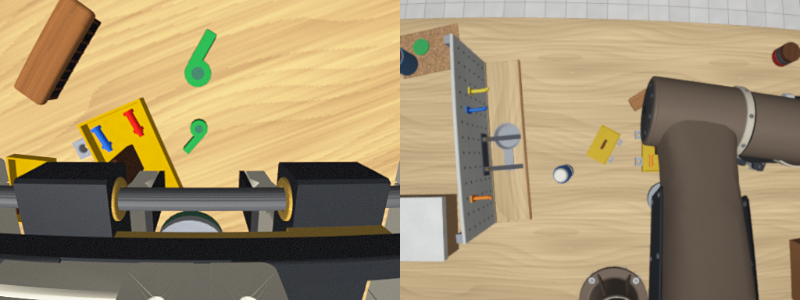

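The wrist view (left half of the picture) shows the small whistle at (197,133), clearly smaller than the one at (200,60). The big tray with the pegs is at (125,140), so the choice holds. The wide side of the gripper body runs along the closing line, so it would hit the board if I gripped the fin by its thickness. I'll grip it along its 44 mm length instead. Next I'll measure the whistle from its colour mask.

```bash
cat > h.py <<'E'
from plant import *
import cv2,numpy as np
from scipy.spatial.transform import Rotation as Ro
def rays(s,uv):
    d=np.c_[(uv[:,0]-s["cx"])/s["fx"],(uv[:,1]-s["cy"])/s["fy"]]; p=d.copy()
    for _ in range(8): p=d/(1+s["k1"]*(p**2).sum(1,keepdims=True))
    return np.c_[p,np.ones(len(p))]@Ro.from_euler('xyz',s["attitude"],degrees=True).as_matrix().T
def onplane(s,uv,z):
    r=rays(s,np.asarray(uv,float)); P=np.asarray(s["position"]); return (P+r*((z-P[2])/r[:,2])[:,None])[:,:2]
def tomove(target,yaw=None):
    o=get_obs();R=Ro.from_euler('xyz',o["orientation"],degrees=True)
    print("tcp",np.round(o["tool_pos"],4),np.round(o["orientation"],2),"tool shift cm",np.round(R.inv().apply(np.array(target)-o["tool_pos"])*100,2))
    if yaw is not None: print("turn tool z",-((yaw-o["orientation"][2]+180)%360-180))
def bird(s,z,x0,x1,y0,y1,res=0.0005):
    # top-down rectified image: rows = x from x0, cols = y from y0
    X,Y=np.meshgrid(np.arange(x0,x1,res),np.arange(y0,y1,res),indexing='ij')
    M=Ro.from_euler('xyz',s["attitude"],degrees=True).as_matrix()
    c=(np.stack([X,Y,np.full_like(X,z)],-1)-s["position"])@M
    q=c[...,:2]/c[...,2:]; q=q*(1+s["k1"]*(q**2).sum(-1,keepdims=True))
    return cv2.remap(s["frame"],(q[...,0]*s["fx"]+s["cx"]).astype(np.float32),(q[...,1]*s["fy"]+s["cy"]).astype(np.float32),cv2.INTER_LINEAR)
E
python3 - <<'E'
from h import *
s=snapshot("wrist")
x0,y0=.47,-.30
b=bird(s,.02,x0,.58,y0,-.2)
m=cv2.inRange(cv2.cvtColor(b,cv2.COLOR_RGB2HSV),(50,90,40),(85,255,255))
m=cv2.morphologyEx(m,cv2.MORPH_CLOSE,np.ones((15,15)))
n,l,st,_=cv2.connectedComponentsWithStats(m)
i=1+np.argmax(st[1:,4]);m=(l==i).astype(np.uint8)*255;print(st[1:])
D=cv2.distanceTransform(m,cv2.DIST_L2,5);r,c=np.unravel_index(D.argmax(),D.shape)
C=np.array([x0+r*.0005,y0+c*.0005]);print("barrel",C,"rad",D.max()*.5)
cn=max(cv2.findContours(m,0,1)[0],key=cv2.contourArea)
(bx,by),wh,a=cv2.minAreaRect(cn);print("rect",x0+by*.0005,y0+bx*.0005,np.array(wh)*.5,a)
p=cv2.boxPoints(((bx,by),wh,a))[:,::-1]*.0005+[x0,y0];print(p)
tomove([C[0],C[1],.1])
cv2.imwrite("pics/w2.png",np.hstack([b[:,:,::-1],cv2.cvtColor(m,cv2.COLOR_GRAY2BGR)]))
E
```

```text
[[  79   66   89   85 3346]]
barrel [ 0.5315 -0.248 ] rad 11.984498
rect 0.522125 -0.238875 [24.39518356 53.74010849] 45.0
[[ 0.5325  -0.2665 ]
 [ 0.4945  -0.2285 ]
 [ 0.51175 -0.21125]
 [ 0.54975 -0.24925]]
tcp [ 0.5285 -0.2481  0.2365] [-1.7998e+02 -9.0000e-02 -2.0540e+01] tool shift cm [ 0.25 -0.11 13.65]
```

View pics/w2.png

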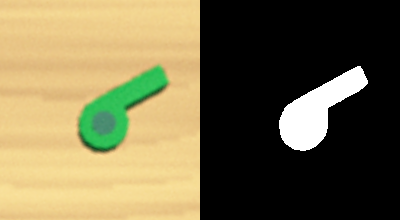

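The rectified crop shows the whistle barrel at (103,124), which is x 0.532, y -0.2485. The mouthpiece tip is at (164,74), so its heading is about 118°, and I need tool yaw -62°.

Call:
play_rows:
  plan:
    - [0.3,-0.1,2,0,0,0]
    - [0,0,2.5,0,0,6.9]
    - [0,0,2.5,0,0,6.9]
    - [0,0,2.5,0,0,6.9]
    - [0,0,2.5,0,0,6.9]
    - [0,0,2.5,0,0,6.9]
    - [0,0,2,0,0,6.9]
    - [0,0,0,0,0,0]
    - [0,0,0,0,0,0]

```text
clock: 5.22
tool_pos: [0.5311, -0.2487, 0.0703]
orientation: [179.9, 0.0, -61.7]
force: [0.0, 0.3, 1.1]
opening: 0.0501
gripper_force: 0.0
```

Run:
```python
from h import *
tomove([.532,-.2485,.022],-62)
tomove([.532,-.2485,.022],-62)
s=snapshot("wrist");tomove([.532,-.2485,.022],-62)
cv2.imwrite("pics/3.png",s["frame"][:,:,::-1])
print(s["position"],s["attitude"])
```

```text
tcp [ 0.5311 -0.2487  0.0703] [ 1.7991e+02  5.0000e-02 -6.1750e+01] tool shift cm [ 0.03 -0.09  4.83]
turn tool z 0.2529203522839225
tcp [ 0.5311 -0.2487  0.0703] [ 1.7991e+02  5.0000e-02 -6.1750e+01] tool shift cm [ 0.03 -0.09  4.83]
turn tool z 0.2529203522839225
tcp [ 0.5321 -0.2489  0.0716] [-1.7998e+02 -4.0000e-02 -6.1710e+01] tool shift cm [-0.04 -0.01  4.96]
turn tool z 0.28909522147787925
[ 0.56383372 -0.30853956  0.20882306] [ 1.65468683e+02 -6.13492254e-02 -1.51762257e+02]
```

View pics/3.png

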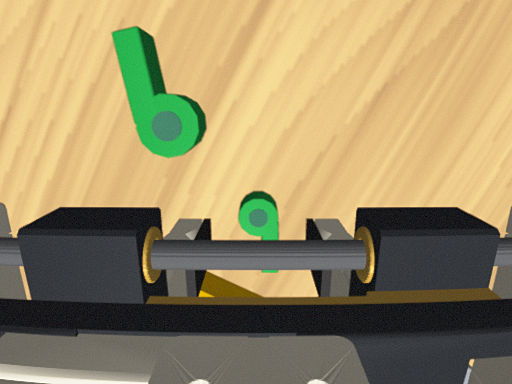

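The small whistle is centred between the fingers at (258,217), with its mouthpiece in line with the tool x axis. I'll go down and grip it.

Call:
play_rows:
  plan:
    - [0,0,2,0,0,0]
    - [0,0,1.5,0,0,0]
    - [0,0,1,0,0,0]
    - [0,0,0.4,0,0,0]
    - [0,0,0,0,0,0]

```text
clock: 5.68
tool_pos: [0.5316, -0.2491, 0.0218]
orientation: [-180.0, -0.0, -61.9]
force: [1.1, -0.8, -0.4]
opening: 0.0501
gripper_force: 0.0
```

Call:
play_rows:
  plan:
    - [0,0,0,0,0,0]
    - [0,0,0,0,0,0]
    - [0,0,0,0,0,0]
    - [0,0,0,0,0,0]
    - [0,0,0,0,0,0]
    - [0,0,0,0,0,0]
    - [0,0,0,0,0,0]
    - [0,0,0,0,0,0]
  grip: 1.5

```text
clock: 6.35
tool_pos: [0.5317, -0.2492, 0.0222]
orientation: [-180.0, -0.0, -62.0]
force: [-1.0, 0.4, 4.9]
opening: 0.0253
gripper_force: 30.0
```

Call:
play_rows:
  plan:
    - [0,0,-2,0,0,0]
    - [0,0,-4,0,0,0]
    - [0,0,-4,0,0,0]
    - [0,0,-2,0,0,6.94]
    - [0,0,0,0,0,6.94]
    - [0,0,0,0,0,6.94]
    - [0,0,0,0,0,6.94]
    - [0,0,0,0,0,6.94]
    - [0,0,0,0,0,6.94]
    - [0,0,0,0,0,6.94]
    - [0,0,0,0,0,6.94]
    - [0,0,0,0,0,6.94]
    - [0,0,0,0,0,6.94]
    - [0,0,0,0,0,6.94]
    - [0,0,0,0,0,6.94]
    - [0,0,0,0,0,6.94]
    - [0,0,0,0,0,6.94]
    - [0,0,0,0,0,6.94]
    - [0,0,0,0,0,6.94]

```text
clock: 7.93
tool_pos: [0.5311, -0.249, 0.1413]
orientation: [180.0, -0.0, -173.4]
force: [-0.2, -0.6, -0.5]
opening: 0.0251
gripper_force: 30.0
```

Call:
play_rows:
  plan:
    - [0,0,0,0,0,6.94]
    - [2.2,2.8,0,0,0,0]
    - [2.3,2.8,0,0,0,0]
    - [2.3,2.9,0,0,0,0]
    - [0,0,0,0,0,0]
    - [0,0,0,0,0,0]

```text
clock: 8.43
tool_pos: [0.4624, -0.1629, 0.142]
orientation: [180.0, 0.0, -179.9]
force: [-0.3, -0.3, 0.8]
opening: 0.0252
gripper_force: 30.0
```

Run:
```python
from h import *
s=snapshot("wrist");tomove([.464,-.164,.05],180)
for t in ("tray_fin","tray_floor","spare3_mid"):
    print(t,[(np.round(d["position"],3).tolist(),round(d["score"],2)) for d in spot_point("wrist",t)[:4]])
q=snapshot("scene")
a=s["frame"];b=q["frame"][170:330,100:313]
cv2.imwrite("pics/4.png",np.hstack([cv2.resize(a,(400,300)),cv2.resize(b,(400,300))])[:,:,::-1])
```

```text
tcp [ 0.4635 -0.1635  0.1421] [-1.800e+02  6.000e-02 -1.799e+02] tool shift cm [-0.04 -0.05  9.21]
turn tool z 0.10212150237589412
tray_fin [([0.53, 0.043, 0.049], 0.74), ([0.522, -0.137, 0.068], 0.72), ([0.479, -0.12, 0.01], 0.24)]
tray_floor [([0.529, 0.045, 0.003], 0.57)]
spare3_mid [([0.479, -0.12, 0.011], 0.61)]
```

View pics/4.png

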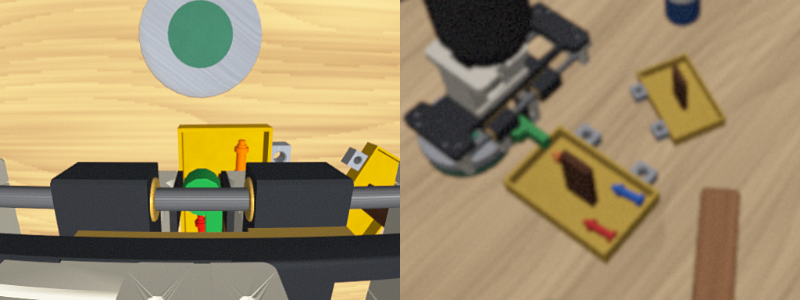

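Left half: the whistle at (203,205) hangs over the free corner of the tray, clear of the orange peg at (240,155). Right half: the other pegs are on the far side of the fin. I'll lower it and release.

Call:
play_rows:
  plan:
    - [0,0,3,0,0,0]
    - [0,0,3,0,0,0]
    - [0,0,2,0,0,0]
    - [0,0,1,0,0,0]
    - [0,0,0.3,0,0,0]
    - [0,0,0,0,0,0]
    - [0,0,0,0,0,0]

```text
clock: 9.27
tool_pos: [0.4639, -0.1644, 0.0488]
orientation: [-180.0, 0.0, 180.0]
force: [0.5, -0.4, -0.4]
opening: 0.0255
gripper_force: 30.0
```

Call:
play_rows:
  plan:
    - [0,0,0,0,0,0]
    - [0,0,0,0,0,0]
    - [0,0,0,0,0,0]
    - [0,0,0,0,0,0]
    - [0,0,-1,0,0,0]
    - [0,0,-3,0,0,0]
    - [0,0,-4,0,0,0]
    - [0,0,-4,0,0,0]
    - [0,0,-4,0,0,0]
  grip: 5.0

```text
clock: 10.02
tool_pos: [0.4628, -0.164, 0.2107]
orientation: [-180.0, 0.0, -180.0]
force: [1.9, -0.2, -0.5]
opening: 0.0502
gripper_force: 0.0
```

Call:
play_rows:
  plan:
    - [0,0,-1,0,0,-7]
    - [0,0,-1,0,0,-7]
    - [0,0,-1,0,0,-7]
    - [0,0,-1,0,0,-7]
    - [0,0,0,0,0,-7]
    - [0,0,0,0,0,-7]
    - [0,0,0,0,0,-7]
    - [0,0,0,0,0,-7]
    - [0,0,0,0,0,-7]
    - [0,0,0,0,0,-7]
    - [0,0,0,0,0,-7]
    - [0,0,0,0,0,-7]
    - [0,0,0,0,0,-6]
    - [-3.1,-1.9,0,0,0,0]
    - [-3.1,-1.9,0,0,0,0]
    - [-3.1,-1.9,0,0,0,0]
    - [0,0,0,0,0,0]
    - [0,0,0,0,0,0]
  grip: 7.5

```text
clock: 11.52
tool_pos: [0.5209, -0.0696, 0.2485]
orientation: [180.0, 0.0, -89.8]
force: [0.3, -0.2, 0.0]
opening: 0.0754
gripper_force: 0.0
```

Run:
```python
from h import *
s=snapshot("wrist");tomove([.521,-.138,.067],-90)
for t in ("tray_fin","tray_floor","whistle_mid","socket_left","socket_right"):
    print(t,[(np.round(d["position"],3).tolist(),round(d["score"],2)) for d in spot_point("wrist",t)[:4]])
b=bird(s,.026,.42,.62,-.21,-.06)
c=bird(s,.082,.47,.57,-.18,-.10)
f=s["frame"]
cv2.imwrite("pics/5.png",np.hstack([cv2.resize(f,(400,300)),b])[:,:,::-1] if b.shape[0]==300 else np.hstack([np.pad(cv2.resize(f,(512,384)),((0,16),(0,0),(0,0))),np.pad(b,((0,400-b.shape[0]),(0,0),(0,0)))])[:400,:800,::-1])
print(b.shape)
m=cv2.inRange(cv2.cvtColor(b,cv2.COLOR_RGB2HSV),(20,150,60),(30,255,255))
m=cv2.morphologyEx(m,cv2.MORPH_OPEN,np.ones((5,5)))
cn=max(cv2.findContours(m,0,1)[0],key=cv2.contourArea)
(bx,by),wh,a=cv2.minAreaRect(cn);print(.42+by*.0005,-.21+bx*.0005,np.array(wh)*.5,a)
cv2.imwrite("pics/fin.png",np.hstack([c,c])[:,:,::-1])
```

```text
tcp [ 0.5203 -0.0705  0.2485] [179.98  -0.   -89.91] tool shift cm [ 6.75 -0.07 18.15]
turn tool z 0.09120658556861372
tray_fin [([0.531, 0.043, 0.048], 0.89), ([0.522, -0.137, 0.07], 0.83)]
tray_floor [([0.53, 0.046, 0.003], 0.96), ([0.523, -0.137, 0.002], 0.64)]
whistle_mid [([0.567, -0.166, 0.011], 0.75), ([0.464, -0.165, 0.015], 0.59)]
socket_left [([0.475, -0.073, -0.0], 0.9)]
socket_right [([0.569, -0.077, -0.001], 0.83), ([0.479, 0.016, 0.0], 0.67)]
(400, 300, 3)
0.5212148437499999 -0.13826312255859374 [160.16493225 100.16311646] 89.35262298583984
```

View pics/5.png

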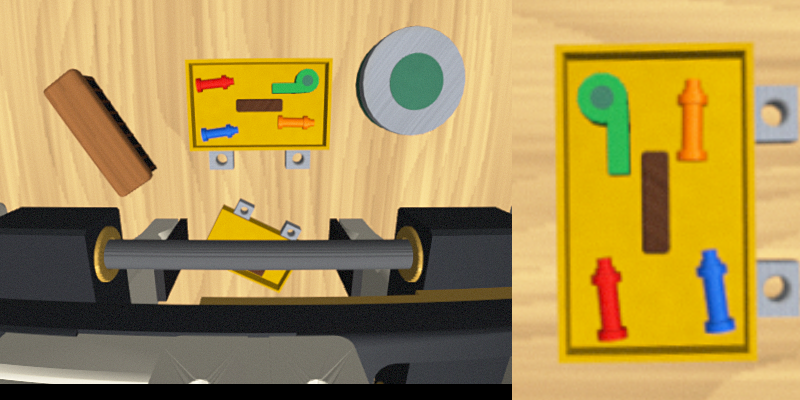

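The wrist view shows the whistle in the tray: at (295,83) in the left half and (602,98) in the rectified right half. All three pegs are in there too. The tray centre is (0.521, -0.138), yaw 90.65°. Next I'll grip the fin by its length.

Call:
play_rows:
  plan:
    - [3.4,0,2,0,0,-0.55]
    - [3.4,-0.05,4,0,0,0]
    - [0,0,4,0,0,0]
    - [0,0,4,0,0,0]
    - [0,0,2.5,0,0,0]
    - [0,0,1.2,0,0,0]
    - [0,0,0.4,0,0,0]
    - [0,0,0,0,0,0]
    - [0,0,0,0,0,0]

```text
clock: 12.57
tool_pos: [0.5216, -0.1323, 0.0767]
orientation: [-179.9, -0.0, -89.5]
force: [0.4, -0.7, 0.7]
opening: 0.0749
gripper_force: 0.0
```

Call:
play_rows:
  plan:
    - [0,0,0,0,0,0]
    - [0,0,0,0,0,0]
    - [0,0,0,0,0,0]
    - [0,0,0,0,0,0]
    - [0,0,0,0,0,0]
    - [0,0,0,0,0,0]
    - [0,0,0,0,0,0]
    - [0,0,0,0,0,0]
    - [0,0,0,0,0,0]
    - [0,0,0,0,0,0]
  grip: 3

```text
clock: 13.4
tool_pos: [0.521, -0.132, 0.0761]
orientation: [-180.0, -0.0, -89.4]
force: [-2.1, 1.4, 6.7]
opening: 0.044
gripper_force: 30.0
```

Run:
```python
from h import *
s=snapshot("wrist");tomove([.521,-.138,.067],-89.35)
o=get_obs();print(o["force"],o["opening"],o["gripper_force"])
q=snapshot("scene")
for c in ("scene","top"):
  if c=="top": snapshot("top")
  for t in ("pintle_left","pintle_right"):
    print(c,t,[(np.round(d["position"],4).tolist(),round(d["score"],2)) for d in spot_point(c,t)[:2]])
```

```text
tcp [ 0.521  -0.132   0.0761] [-180.     -0.    -89.44] tool shift cm [0.6  0.01 0.91]
turn tool z -0.08593330458899118
[-1.10610252  1.19785691  5.85719748] 0.043760717971636914 30.0015190243721
scene pintle_left [([0.446, 0.3901, 0.1094], 0.55)]
scene pintle_right [([0.5341, 0.4001, 0.107], 0.58)]
top pintle_left [([0.448, 0.3895, 0.1098], 0.55)]
top pintle_right [([0.5381, 0.401, 0.1087], 0.61), ([0.5462, 0.3623, 0.0258], 0.36)]
```

The second row was clipped by the travel limit, so the grip is 6 mm off and 9 mm too high. I'll regrip.

Call:
play_rows:
  plan:
    - [0,0,0,0,0,0]
    - [0,0,0,0,0,0]
    - [0,0,0,0,0,0]
    - [0,0,0,0,0,0]
    - [0.3,0,0.5,0,0,0]
    - [0.3,0,0.4,0,0,0]
    - [0,0,0,0,0,0]
    - [0,0,0,0,0,0]
  grip: 5.6

```text
clock: 14.42
tool_pos: [0.5207, -0.1383, 0.0662]
orientation: [179.9, -0.0, -89.5]
force: [-0.1, -0.2, 1.8]
opening: 0.0558
gripper_force: 0.0
```

Call:
play_rows:
  plan:
    - [0,0,0,0,0,0]
    - [0,0,0,0,0,0]
    - [0,0,0,0,0,0]
    - [0,0,0,0,0,0]
    - [0,0,0,0,0,0]
    - [0,0,0,0,0,0]
  grip: 3

```text
clock: 14.92
tool_pos: [0.5212, -0.138, 0.0669]
orientation: [-180.0, 0.0, -89.4]
force: [-0.3, -0.4, 0.3]
opening: 0.0439
gripper_force: 30.0
```

Run:
```python
from h import *
s=snapshot("wrist");tomove([.521,-.138,.067],-89.35)
for t in ("socket_left","socket_right","tray_fin"):
    print(t,[(np.round(d["position"],3).tolist(),round(d["score"],2)) for d in spot_point("wrist",t)[:4]])
```

```text
tcp [ 0.5211 -0.138   0.0669] [-179.99   -0.    -89.44] tool shift cm [-0.    0.01 -0.01]
turn tool z -0.09388370966820503
socket_left [([0.478, -0.075, 0.002], 0.83)]
socket_right [([0.564, -0.075, -0.002], 0.86)]
tray_fin [([0.52, -0.137, 0.065], 0.89)]
```

Call:
play_rows:
  plan:
    - [0,0,-0.3,0,0,0]
    - [0,0,-0.7,0,0,0]
    - [0,0,-1,0,0,0]
    - [0,0,-1.5,0,0,0]
    - [0,0,-2,0,0,0]
    - [0,0,-2,0,0,0]
    - [0,0,-2,0,0,0]
    - [0,0,-2,0,0,0]
    - [0,0,-2,0,0,0]
    - [0,0,-2,0,0,0]
    - [0,0,-2,0,0,0]
    - [0,0,-2,0,0,0]
    - [0,0,-2,0,0,0]
    - [0,0,-1.3,0,0,0]
    - [0,0,-0.7,0,0,0]
    - [0,0,-0.3,0,0,0]
    - [0,0,0,0,0,0]

```text
clock: 16.53
tool_pos: [0.5209, -0.138, 0.3053]
orientation: [-180.0, 0.0, -89.4]
force: [-0.1, 0.3, -3.6]
opening: 0.0439
gripper_force: 30.0
```

Run:
```python
from h import *
o=get_obs();print(o["tool_pos"],o["orientation"],o["force"],o["moment"])
s=snapshot("scene");t=snapshot("top");w=snapshot("wrist")
def ext(c,s,pts):
    M=Ro.from_euler('xyz',s["attitude"],degrees=True).as_matrix()
    q=(np.array(pts)-s["position"])@M;q=q[:,:2]/q[:,2:];q=q*(1+s["k1"]*(q**2).sum(1,keepdims=True))
    q=q*[s["fx"],s["fy"]]+[s["cx"],s["cy"]];print(c,np.round(q,1).tolist())
P=[[.4466,.3897,.109],[.5363,.401,.109],[.4466,.3897,.139],[.5363,.401,.139]]
ext("scene",s,P);ext("top",t,P)
a=s["frame"][80:140,285:365];b=t["frame"][160:230,90:160]
cv2.imwrite("pics/6.png",np.hstack([cv2.resize(a,(400,300),interpolation=cv2.INTER_CUBIC),cv2.resize(b,(300,300),interpolation=cv2.INTER_CUBIC)])[:,:,::-1])
cv2.imwrite("pics/6w.png",w["frame"][:,:,::-1])
```

```text
[ 0.52085112 -0.13796248  0.30529961] [-1.79961431e+02  1.74785137e-02 -8.94483310e+01] [-0.08474107  0.25352986 -3.55336646] [ 0.10913999 -0.08864166 -0.02317467]
scene [[303.2, 102.0], [333.7, 113.1], [304.0, 93.2], [335.2, 104.3]]
top [[115.2, 215.9], [111.7, 178.1], [110.8, 216.5], [107.2, 177.3]]
```

View pics/6.png

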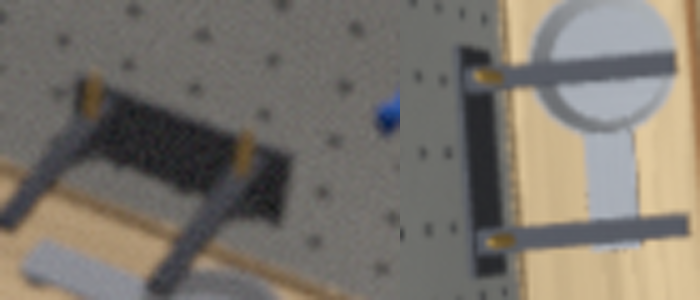

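Left half (scene crop): the pintles are at (93,95) and (245,152). Right half (top crop): they are at (500,240) and (488,76). I'll fit the bracket pose from the brass centroids in both views, using the known 90 mm spacing.

Run:
```python
from h import *
from scipy.optimize import least_squares
def proj(s,p):
    M=Ro.from_euler('xyz',s["attitude"],degrees=True).as_matrix()
    q=(np.array(p)-s["position"])@M;q=q[:,:2]/q[:,2:];q=q*(1+s["k1"]*(q**2).sum(1,keepdims=True))
    return q*[s["fx"],s["fy"]]+[s["cx"],s["cy"]]
guess=np.array([[.4466,.3897,.122],[.5363,.401,.122]])
obs=[];S=[]
for c in ("scene","top"):
    s=snapshot(c);S.append(s);f=s["frame"].astype(float)
    k=np.clip(f[...,0]-f[...,2]-25,0,None)  # brass: red well over blue
    for g in proj(s,guess):
        u,v=np.round(g).astype(int);h,w=(6,4) if c=="scene" else (3,6)
        K=k[v-h:v+h+1,u-w:u+w+1];yy,xx=np.mgrid[v-h:v+h+1,u-w:u+w+1]
        obs.append([(K*xx).sum()/K.sum(),(K*yy).sum()/K.sum()])
        print(c,g.round(1),np.round(obs[-1],1),K.sum().round(),K[[0,-1]].sum().round(),K[:,[0,-1]].sum().round())
obs=np.array(obs)
def pts(p):
    y=np.array([-np.sin(p[3]),np.cos(p[3])])*.045
    return np.array([[p[0]+y[0],p[1]+y[1],p[2]],[p[0]-y[0],p[1]-y[1],p[2]]])
r=least_squares(lambda p:(np.r_[proj(S[0],pts(p)),proj(S[1],pts(p))]-obs).ravel(),[.4915,.3954,.122,np.radians(97.2)],x_scale=[.01,.01,.01,.1])
p=r.x;print("centre",p[:3].round(4),"yaw",np.degrees(p[3]).round(2),"res",r.fun.round(2))
x=np.array([np.cos(p[3]),np.sin(p[3])]);print("fin hung",(p[:2]-.061*x).round(4))
```

```text
scene [303.5  98.2] [303.1  98.7] 381.0 0.0 0.0
scene [334.4 109.3] [333.4 110.1] 426.0 0.0 0.0
top [113.3 216.2] [113.4 216.3] 514.0 59.0 36.0
top [109.8 177.7] [110.4 177.7] 492.0 44.0 27.0
centre [0.4908 0.3947 0.1202] yaw 96.33 res [ 0.27 -0.04  0.34 -0.08  0.13  0.03  0.21  0.39]
fin hung [0.4975 0.334 ]
```

Call:
play_rows:
  plan:
    - [-0.5,0,0,0,0,0]
    - [-1,0.1,0,0,0,0]
    - [-1.5,0.1,0,0,0,0]
    - [-2,0.1,0,0,0,0]
    - [-2.5,0.1,0,0,0,0]
    - [-2.5,0.1,0,0,0,0]
    - [-2.5,0.1,0,0,0,0]
    - [-2.5,0.1,0,0,0,0]
    - [-2.5,0.1,0,0,0,0]
    - [-2.5,0.1,0,0,0,0]
    - [-2.5,0.1,0,0,0,0]
    - [-2.5,0.1,0,0,0,0]
    - [-2.5,0.1,0,0,0,0]
    - [-2.5,0.1,0,0,0,0]
    - [-2.5,0.1,0,0,0,0]
    - [-2.5,0.1,0,0,0,0]
    - [-2.5,0.1,0,0,0,0]
    - [-2,0.1,0,0,0,0]
    - [-1.5,0,0,0,0,0]
    - [-0.7,0,0,0,0,0]

```text
clock: 18.45
tool_pos: [0.4995, 0.281, 0.3044]
orientation: [180.0, -0.0, -89.3]
force: [0.0, 0.6, -3.6]
opening: 0.0436
gripper_force: 30.0
```

Call:
play_rows:
  plan:
    - [0,0,0,0,0,-1]
    - [0,0,0,0,0,-2]
    - [0,0,0,0,0,-2]
    - [0,0,0,0,0,-1]
    - [0,0,0,0,0,0]
    - [0,0,0,0,0,0]

```text
clock: 18.95
tool_pos: [0.5001, 0.2782, 0.3049]
orientation: [-180.0, 0.0, -83.5]
force: [0.4, -0.5, -3.3]
opening: 0.0438
gripper_force: 30.0
```

Run:
```python
from h import *
s=snapshot("wrist");q=snapshot("scene");tomove([.4976,.3342,.22],-83.4)
o=get_obs();print(o["force"],o["moment"],o["opening"])
cv2.imwrite("pics/7.png",np.hstack([cv2.resize(s["frame"],(400,300)),cv2.resize(q["frame"][30:180,220:420],(400,300))])[:,:,::-1])
```

```text
tcp [0.5001 0.2784 0.3049] [-180.     0.   -83.5] tool shift cm [-5.57 -0.39  8.49]
turn tool z -0.1026251091095105
[ 0.02242668 -0.5439001  -3.37036766] [ 0.04320779 -0.03952397 -0.0302059 ] 0.04361740994326831
```

View pics/7.png

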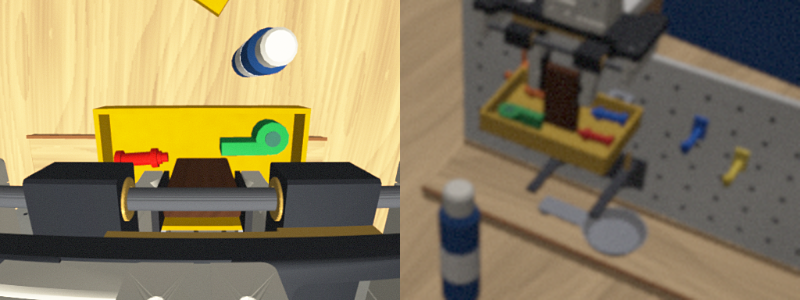

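The wrist view shows the tray level, with the whistle at (260,140) and the pegs inside. The scene view shows it in front of the board and above the bracket arms. I'll move over the pintles and go down to just above their tips.

Call:
play_rows:
  plan:
    - [-0.6,0,0,0,0,0]
    - [-1.2,-0.1,0,0,0,0]
    - [-1.4,-0.1,0,0,0,0]
    - [-1.2,-0.1,0,0,0,0]
    - [-0.8,-0.1,0,0,0,0]
    - [-0.4,0,0.5,0,0,0]
    - [0,0,1,0,0,0]
    - [0,0,1.5,0,0,0]
    - [0,0,1.5,0,0,0]
    - [0,0,1.5,0,0,0]
    - [0,0,1.5,0,0,0]
    - [0,0,1,0,0,0]
    - [0,0,0.5,0,0,0]
    - [0,0,0,0,0,0]
    - [0,0,0,0,0,0]
    - [0,0,0,0,0,0]

```text
clock: 20.38
tool_pos: [0.498, 0.3352, 0.2157]
orientation: [-179.9, 0.0, -83.4]
force: [0.2, 0.6, -2.6]
opening: 0.0438
gripper_force: 30.0
```

Run:
```python
from h import *
s=snapshot("top");tomove([.4976,.3342,.175],-83.4)
for c in ("top","scene"):
  if c=="scene": snapshot(c)
  for t in ("socket_left","socket_right","tray_fin","pintle_left","pintle_right"):
    print(c,t,[(np.round(d["position"],3).tolist(),round(d["score"],2)) for d in spot_point(c,t)[:3]])
```

```text
tcp [0.498  0.3352 0.2158] [-1.7992e+02  6.0000e-02 -8.3440e+01] tool shift cm [0.1  0.06 4.08]
turn tool z -0.0386869606577136
top socket_left [([0.444, 0.392, 0.154], 0.73), ([0.537, -0.014, 0.0], 0.59)]
top socket_right [([0.481, 0.018, -0.0], 0.74)]
top tray_fin [([0.527, 0.044, 0.048], 0.91), ([0.496, 0.334, 0.213], 0.76)]
top pintle_left []
top pintle_right []
scene socket_left [([0.537, -0.012, -0.005], 0.93)]
scene socket_right [([0.534, 0.401, 0.148], 0.85), ([0.478, 0.019, 0.001], 0.61)]
scene tray_fin [([0.501, 0.338, 0.216], 0.9), ([0.53, 0.043, 0.051], 0.79)]
scene pintle_left [([0.539, 0.37, 0.16], 0.65), ([0.496, 0.34, 0.151], 0.5)]
scene pintle_right [([0.538, 0.4, 0.106], 0.59), ([0.501, 0.337, 0.214], 0.17)]
```

Call:
play_rows:
  plan:
    - [0.1,0,0.3,0,0,0]
    - [0,0,0.4,0,0,0]
    - [0,0,0.4,0,0,0]
    - [0,0,0.4,0,0,0]
    - [0,0,0.3,0,0,0]
    - [0,0,0,0,0,0]

```text
clock: 21.48
tool_pos: [0.4973, 0.3335, 0.1957]
orientation: [179.9, -0.1, -83.5]
force: [-0.3, 0.7, -4.2]
opening: 0.0438
gripper_force: 30.0
```

Call:
play_rows:
  plan:
    - [0,0,0.3,0,0,0]
    - [0,0,0.3,0,0,0]
    - [0,0,0.3,0,0,0]
    - [0,0,0,0,0,0]

```text
clock: 21.82
tool_pos: [0.4974, 0.3337, 0.187]
orientation: [179.9, -0.0, -83.4]
force: [0.6, -0.2, -3.1]
opening: 0.0439
gripper_force: 30.0
```

Call:
play_rows:
  plan:
    - [0,0,0.3,0,0,0]
    - [0,0,0.3,0,0,0]
    - [0,0,0.2,0,0,0]
    - [0,0,0,0,0,0]

```text
clock: 22.15
tool_pos: [0.4975, 0.3337, 0.1792]
orientation: [180.0, -0.0, -83.5]
force: [-1.1, 0.5, -3.7]
opening: 0.0438
gripper_force: 30.0
```

Call:
play_rows:
  plan:
    - [0,0,0.2,0,0,0]
    - [0,0,0.1,0,0,0]
    - [0,0,0,0,0,0]

```text
clock: 22.4
tool_pos: [0.4976, 0.3338, 0.1766]
orientation: [180.0, -0.0, -83.4]
force: [0.8, 0.4, -2.6]
opening: 0.0436
gripper_force: 30.0
```

Call:
play_rows:
  plan:
    - [0,0,0.1,0,0,0]
    - [0,0,0.1,0,0,0]
    - [0,0,0,0,0,0]

```text
clock: 22.65
tool_pos: [0.4979, 0.334, 0.1759]
orientation: [-180.0, 0.0, -83.4]
force: [-2.7, -1.7, 4.6]
opening: 0.0439
gripper_force: 30.0
```

The upward force has gone from about -3 to +4.6 N at underside height 0.109, so the tray is bearing on the arms. I'll check before letting go.

Run:
```python
from h import *
q=snapshot("scene");t=snapshot("top");o=get_obs();print(o["tool_pos"],o["force"],o["moment"])
cv2.imwrite("pics/8.png",np.hstack([cv2.resize(q["frame"][60:150,270:390],(400,300),interpolation=cv2.INTER_CUBIC),cv2.resize(t["frame"][150:240,85:205],(400,300),interpolation=cv2.INTER_CUBIC)])[:,:,::-1])
```

```text
[0.49784318 0.3339747  0.1759222 ] [-3.43700011 -1.49087097  6.0599208 ] [-0.49951209  1.35136159 -0.0456325 ]
```

View pics/8.png

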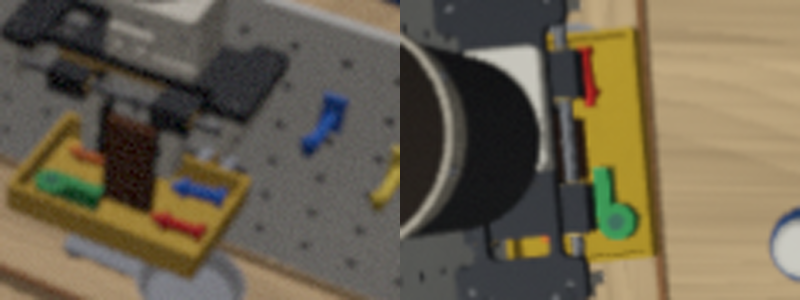

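Run:
```python
from h import *
S=snapshot("scene");T=snapshot("top")
for n,a,b in (("orange tip",(430,106),(183,395)),("blue tip",(570,162),(173,217))):
    r=[rays(s,np.array([p])/1.5625)[0] for s,p in ((S,a),(T,b))]
    P=[np.array(S["position"]),np.array(T["position"])]
    k=np.linalg.lstsq(np.c_[r[0],-r[1]],P[1]-P[0],rcond=None)[0]
    A=P[0]+k[0]*r[0];B=P[1]+k[1]*r[1];print(n,A.round(3),B.round(3))
R=Ro.from_euler('z',96.6,degrees=True)
o=get_obs();print(o["tool_pos"],o["force"],o["moment"],o["tau"])
```

```text
orange tip [0.378 0.351 0.213] [0.375 0.349 0.212]
blue tip [0.623 0.38  0.199] [0.617 0.376 0.197]
[0.49785226 0.33399374 0.17592187] [-2.85226624 -1.61088036  5.93520757] [-0.44703827  1.41999716 -0.01637871] [-4.20484375e-01 -4.69826710e+01  2.63279861e+01  6.40764669e+00
  1.26737718e+00  6.50042653e-03]
```

The picture shows the tray seated level against the board, with the whistle (left half at (65,188)) and the pegs inside. Only the left side bears so far, so I'll press 1 mm more to seat it and then let go.

Call:
play_rows:
  plan:
    - [0,0,0.1,0,0,0]
    - [0,0,0,0,0,0]

```text
clock: 23.02
tool_pos: [0.4979, 0.334, 0.1759]
orientation: [-179.9, 0.0, -83.4]
force: [-6.7, -2.4, 12.4]
opening: 0.0442
gripper_force: 30.0
```

Run:
```python
from h import *
o=get_obs();print(o["tool_pos"],o["orientation"],o["force"],o["moment"])
```

```text
[0.49788663 0.333963   0.17590295] [-1.79921081e+02  3.20842569e-02 -8.34131165e+01] [-6.68885892 -2.41746608 12.41057006] [-0.89165191  2.58879336 -0.075459  ]
```

Call:
play_rows:
  plan:
    - [0,0,-0.1,0,0,0]
    - [0,0,0,0,0,0]
    - [0,0,0,0,0,0]

```text
clock: 23.27
tool_pos: [0.4979, 0.334, 0.1759]
orientation: [-179.9, 0.0, -83.4]
force: [-3.7, -1.9, 7.4]
opening: 0.0439
gripper_force: 30.0
```

Call:
play_rows:
  plan:
    - [0,0,0,0,0,0]
    - [0,0,0,0,0,0]
    - [0,0,0,0,0,0]
    - [0,0,0,0,0,0]
    - [0,0,0,0,0,0]
    - [0,0,0,0,0,0]
  grip: 5.6

```text
clock: 23.77
tool_pos: [0.4978, 0.3339, 0.1746]
orientation: [180.0, -0.0, -83.4]
force: [-0.5, -0.8, -0.6]
opening: 0.056
gripper_force: 0.0
```

Run:
```python
from h import *
snapshot("scene");o=get_obs();print(o["tool_pos"],o["orientation"],o["force"],o["moment"],o["opening"])
for t in ("tray_fin","socket_left","socket_right","whistle_mid"):
    print(t,[(np.round(d["position"],3).tolist(),round(d["score"],2)) for d in spot_point("scene",t)[:4]])
```

```text
[0.497743   0.33389068 0.17468576] [ 1.79995755e+02 -5.03100413e-03 -8.34459358e+01] [ 1.00255792 -0.37042296  0.21931582] [ 0.08291148 -0.00558376  0.02599634] 0.05577610121640472
tray_fin [([0.53, 0.045, 0.05], 0.76), ([0.501, 0.334, 0.179], 0.58)]
socket_left [([0.446, 0.388, 0.102], 0.81), ([0.534, -0.014, -0.004], 0.71)]
socket_right [([0.478, 0.016, 0.002], 0.95), ([0.535, 0.398, 0.109], 0.85)]
whistle_mid [([0.603, -0.277, 0.016], 0.88), ([0.35, -0.164, 0.014], 0.67), ([0.45, 0.301, 0.125], 0.55)]
```

Released cleanly, with no force on the tool. Now I'll retreat straight up, then away from the board.

Call:
play_rows:
  plan:
    - [0,0,-0.5,0,0,0]
    - [0,0,-1,0,0,0]
    - [0,0,-2,0,0,0]
    - [0,0,-3,0,0,0]
    - [0,0,-3,0,0,0]
    - [0,0,-3,0,0,0]
    - [0,0,-3,0,0,0]
    - [0,0,-2,0,0,0]
    - [3,0,0,0,0,0]
    - [4,0,0,0,0,0]
    - [4,0,0,0,0,0]
    - [4,0,0,0,0,0]
    - [4,0,0,0,0,0]
    - [4,0,0,0,0,0]
    - [3,0,0,0,0,0]
    - [0,0,0,0,0,0]
    - [0,0,0,0,0,0]

```text
clock: 25.43
tool_pos: [0.5274, 0.0739, 0.3511]
orientation: [-179.9, 0.0, -83.6]
force: [1.0, 0.4, 0.3]
opening: 0.0561
gripper_force: 0.0
```

Run:
```python
from h import *
for c in ("scene","top"):
  s=snapshot(c)
  for t in ("tray_fin","tray_floor","socket_left","socket_right","whistle_mid","spare1_mid","brush_mid","tin_mid","spray_mid","spoon_rest_mid"):
    print(c,t,[(np.round(d["position"],3).tolist(),round(d["score"],2)) for d in spot_point(c,t)[:4]])
b=bird(s,.135,.39,.61,.26,.41)
m=cv2.inRange(cv2.cvtColor(b,cv2.COLOR_RGB2HSV),(20,150,60),(30,255,255))
(bx,by),wh,a=cv2.minAreaRect(max(cv2.findContours(m,0,1)[0],key=cv2.contourArea));print(.39+by*.0005,.26+bx*.0005,np.array(wh)*.5,a)
print(get_obs()["clock"],get_obs()["force"])
```

```text
scene tray_fin [([0.502, 0.334, 0.178], 0.83), ([0.533, 0.047, 0.053], 0.59), ([0.533, 0.423, 0.0], 0.21)]
scene tray_floor [([0.496, 0.336, 0.114], 0.88), ([0.529, 0.04, 0.005], 0.85)]
scene socket_left [([0.538, -0.013, -0.005], 0.81), ([0.447, 0.391, 0.106], 0.62)]
scene socket_right [([0.533, 0.402, 0.108], 0.91), ([0.48, 0.018, 0.002], 0.88)]
scene whistle_mid [([0.604, -0.278, 0.015], 0.62), ([0.448, 0.298, 0.124], 0.44)]
scene spare1_mid [([0.55, 0.329, 0.118], 0.65)]
scene brush_mid [([0.702, -0.105, 0.022], 0.84)]
scene tin_mid [([0.35, -0.162, 0.015], 0.95)]
scene spray_mid [([0.436, 0.168, 0.098], 0.86), ([0.532, 0.399, 0.109], 0.2)]
scene spoon_rest_mid [([0.548, 0.363, 0.026], 0.62)]
top tray_fin []
top tray_floor []
top socket_left []
top socket_right []
top whistle_mid [([0.601, -0.272, 0.013], 0.85)]
top spare1_mid []
top brush_mid []
top tin_mid [([0.353, -0.165, 0.016], 0.97)]
top spray_mid []
top spoon_rest_mid []Traceback (most recent call last):
  File "<stdin>", line 8, in <module>
ValueError: max() iterable argument is empty
```

```bash
python3 -c "
from plant import *
print(close_job())"
```

```text
the job is handed in; nothing more can be done
None
```

I've handed the job in at about 26 s on the robot's clock: the green whistle is in the yellow tray, the tray hangs with both sockets down over the pintles, and the brush, tin, spray can and spoon rest are where they were.

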